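Load the sample carrier into the field analyser and start it

TASK

Take the long, narrow sample carrier from the bench by its grip block, slide it nose first into the slot of the yellow field analyser until you feel it come up against the hidden stop, without forcing it, and let go of it there. Then press the start button on the analyser's panel fully down and come away. Leave everything else on the bench as it is.

Things in the scene. Friction and masses are not known exactly. Their poses are not given: they have to be found in the camera images.
- carrier_grip (a point): Grip centre of the long loose aluminium sample carrier: a flat bar 20 mm wide, 10 thick, with an upright grip block (34 long, 20 wide, sides flush with the bar) at its tail. Half-way up, 22 mm above the flat underside; block top 22 mm higher. x runs along the bar to the nose, 150 mm away; y across (grip across y); z up. Mass about 0.11 kg, centred 75 mm along +x: grip firmly (30 N) to stay level.
- carrier_nose (a point): Tip of the long carrier's rounded nose, 5 mm above its underside; axes as carrier_grip. In front of the grip block, 17 to 22 mm along +x from carrier_grip, the carrier has an upright thumb plate 36 mm wide and 44 mm high, against which fingers on the block push.
- slot_mouth (a point): Middle of the FLOOR of the analyser's blind slot, at its mouth, 45 mm above the bench. x points straight into the level slot, y across, z up. Slot 23 mm wide, 14 high. A hidden rigid stop, set differently each time, lies 45 to 75 mm inside; it and the slot are damaged above 25 N. Before the stop only light friction (1 or 2 N): go slowly, 10 mm/s or less. Home, the carrier stays level when let go.
- ledge_end (a point): Outer end of the steel loading ledge, middle of its floor, 42 mm in front of slot_mouth at the same level and with the same axes (a rounded lip reaches 4 mm further out). The ledge is 56 mm wide and open above; its side walls are 8 mm high, 23 mm apart over the 20 mm next to the mouth and flaring to about 38 mm apart here.
- analyser: The field analyser, fixed on the bench: yellow case 240 mm deep (x), 300 wide (y), 100 high, blue top panel, open lid standing 340 mm high along its back (+x). Origin: centre of its underside. x as slot_mouth; front face at x = -120 mm, slot axis at y = -40 mm.
- start_top (a point): Top of the round grey start button (26 mm across, black collar 42 mm across) on the analyser's top panel, 121 mm above the bench, 60 mm behind the front face. Presses straight down 6 mm on a spring, about 5 N at the bottom, and springs back.
- start (a joint): Travel of the start button in m: 0 up, 0.006 fully down.
- short_grip (a point): Grip centre, 22 mm above the underside, of another carrier, not to be used: shorter and wider (34 mm wide, nose 95 mm from here), with the same kind of grip block. It lies beside the long one, on either side: the two may change places.
- jar_center (a point): Centre of a loose glass jar with white lid, 42 mm across, 65 mm tall. Not to be disturbed.
- mouse_center (a point): Centre of a loose black computer mouse about 100 x 58 x 33 mm. Not to be disturbed.
- marker_center (a point): Centre of a loose marker pen 130 mm long, 13 mm thick, lying flat. Not to be disturbed.
Mind the look-alikes: they are no part of the job. Leave any purple look-alike of the part that bears carrier_grip alone.

How it is judged:
By the outcome, as a careful person would: the job done as asked, in the order asked, and still so for the second after the job is handed in, with the robot touching nothing.
It also fails if it takes over 67 s, if anything falls off the work surface, if the arm or the gripper's body presses on something with over 40 N, if the wrist force passes 120 N, or if a joint passes its speed limit or range.

ROBOT

A 6-joint arm with a two-finger parallel gripper is mounted at the origin on the work surface. World frame = base frame: x ahead of the robot, y to its left, z up, the work surface at z = 0. Lengths are in m, angles in rad, forces in N, time in s.
With the tool pointing down it reaches from about 0.325 to 0.75 m from the base axis. Payload 7.6 kg.
Tool frame: the origin (TCP) lies where the fingers leave the gripper's body, on its centre line; the fingertips stand 73 mm ahead of it and the grasp point (between the pads) lies 54 mm ahead of it; z points along the fingers, y is the line along which they close (so a half turn about z gives the same grasp; the last joint's range is limited). The gripper opens to 85 mm and grips with 20 to 120 N. Pads are 22 mm wide; open, the fingers measure 114 mm over their backs; the gripper's body (76 mm by 85 mm) begins 54 mm behind the grasp point. The pads swing forward as they close: fully open they stand 13 mm farther back than shut.
Start: joints at [-1.343, 0.052, 1.401, -0, 1.689, -0.07], TCP at [0.154, -0.502, 0.304] pointing down, gripper open.
Joint ranges: [-2.9, 2.9], [-0.91, 2.17], [0.12, 2.37], [-1.06, 4.2], [0.26, 2.73], [-2.93, 2.93]. Speed limits (rad/s): [2.57, 2.57, 3.01, 3.14, 3.14, 3.14].

INTERFACE

Orientations are given as a 3x3 rotation matrix whose columns are the frame's x, y, z axes.
In Python, from bench import ctrl, cams gives the robot as it stands.
- The arm moves only by the tool move_arm, never from a script. Its argument "commands" is one flat list of numbers, 4 for each row, row after row: the shift along the tool's x, y, z in mm, then the turn about the tool's z in rad. A call has 1 to 12 rows; each row shifts and turns the commanded pose from where the row before left it, along the tool's axes as they then stand; what a row does not reach is not made up. A row lasts 1/8 s, in which the tool goes at most 62.5 mm and 10.7 degrees, less where a joint would pass 70% of its speed; a pose out of reach is approached as far as the arm can. A call is refused whole if a number of a shift passes 62.5 or a number of a turn 0.188, either way. A call with a gripper value outside its range is refused whole. "gripper" is the finger opening in mm, from 0 to 85.4, set as the call begins (left out, the last holds). The fingers move at their own pace and stop on an object; the grip force is fixed at half the most. Time passes only in rows, so rows that do not move let the fingers close. It gives the time, the measured TCP pose, the force, the opening and the grip force at its end, in the units of the state.
- ctrl.observe(): the state, without advancing time (a new reading comes with each control period).
- cams.snapshot(name): name is "scene" or "top" or "wrist"; returns the picture (384x512x3 uint8, red, green, blue); there is no depth.
- cams.camera_info(name): a dict with "fx", "fy", "cx", "cy" (pixels), "R" (3x3) and "t" (3): a world point X has camera coordinates R X + t; the wrist camera has in their place "hand_eye" (4x4, takes a point from camera to tool coordinates, whose origin is the TCP and whose axes are the flange's). Camera axes: x right, y down, z forward; pixel columns grow to the right and rows downward; lengths in m; the calibration is good to about 2 mm. The wrist camera is an equidistant fisheye: a pixel r from the principal point sees the ray r / f radians off the axis. A picture is of the moment at which its call begins: read the wrist's pose just before it. camera_info takes no time and is no camera call.
- ctrl.finish_job(): hands the job in; it is judged then, once.
The state is a dict: "time_s": time; "qpos": joint angles; "joint_vel": joint speeds; "effort": joint torques, N m; "tcp_pos": TCP position; "orientation": TCP orientation; "contact_force": force on the tool from outside, world axes, zero at the start; "ft_torque": the same for the moment, N m; "finger_gap": finger opening in m; "grip_force": force on a finger pad.
Only numpy, scipy, OpenCV 4.12 (cv2) and the standard library are available. Lean on these libraries where they do the work, as an engineer would, in place of code of your own. Each camera call takes 0.05 s, during which the arm holds its last target. There are 200 camera calls.

## Working session

There is one attempt and no reset: what is moved stays moved. The work goes in short steps, Python scripts to look and compute and a tool call to move; the robot and the scene stay as the last step left them, time stands still between calls to the robot, and variables do not carry over. Pictures are saved under pics/ and viewed, at most 10 in all, crops included, and the job is handed in when it is done.

Besides the shell and the picture viewer there is one more tool, called after "Request:" by a JSON object that holds its "fn" and its "kwargs". move_arm: Moves the arm, as the interface text tells. Its arguments: {"type":"object","properties":{"commands":{"type":"array"},"gripper":{"type":"number"}},"required":["commands"]}

```bash
mkdir -p pics && python3 - <<'E'
from bench import ctrl,cams
import cv2,numpy as np
a=cams.snapshot("scene");b=cams.snapshot("top")
cv2.imwrite("pics/s.png",a[:,:,::-1]);cv2.imwrite("pics/t.png",b[:,:,::-1])
for n in("scene","top","wrist"):print(n,{k:np.round(v,4).tolist() for k,v in cams.camera_info(n).items()})
o=ctrl.observe();print(o['time_s'],np.round(o['orientation'],3).tolist(),o['tcp_pos'])
E
```

```text
scene {'fx': 376.6907, 'fy': 376.6907, 'cx': 253.1947, 'cy': 195.8222, 'R': [[0.1064, 0.9941, -0.0197], [0.5666, -0.0769, -0.8204], [-0.8171, 0.0761, -0.5714]], 't': [-0.2815, -0.1405, 1.4964]}
top {'fx': 402.5959, 'fy': 402.5959, 'cx': 254.1755, 'cy': 191.7006, 'R': [[-0.1176, -0.9931, 0.0014], [-0.969, 0.1145, -0.2191], [0.2174, -0.0271, -0.9757]], 't': [0.2692, 0.4372, 1.2903]}
wrist {'fx': 297.3186, 'fy': 297.3186, 'cx': 262.178, 'cy': 187.1399, 'hand_eye': [[0.001, -0.9498, -0.3127, 0.0806], [1.0, 0.0008, 0.0007, -0.0003], [-0.0004, -0.3127, 0.9498, -0.0696], [0.0, 0.0, 0.0, 1.0]]}
0.1 [[0.956, 0.293, -0.0], [0.293, -0.956, 0.001], [0.0, -0.001, -1.0]] [ 0.15404257 -0.50171321  0.30315631]
```

View pics/s.png

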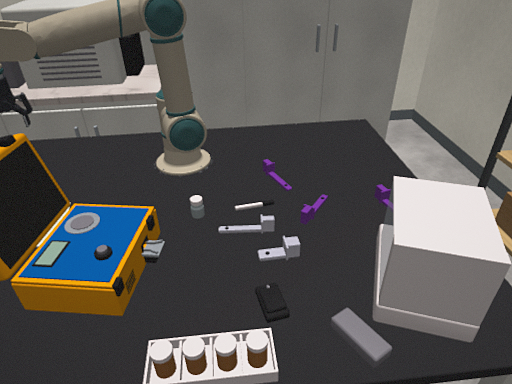

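View pics/t.png

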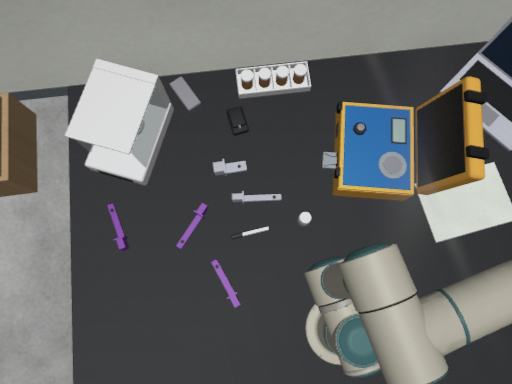

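The top view shows the candidates. The silver long narrow carrier has its grip at (237,197) and nose at (281,197). The silver short wide one is at (219,168)-(246,167), and there are purple look-alikes at (117,226), (192,226) and (225,283). The silver bar at (237-281,197) fits, being long, narrow and not purple. The ledge is at (330,160) and the start button at (360,128). One enlarged crop will confirm this.

```bash
cat > h.py <<'E'
import numpy as np,cv2
from bench import ctrl,cams
def ray(n,u,v):
    c=cams.camera_info(n);R=np.array(c['R']);t=np.array(c['t'])
    return -R.T@t, R.T@np.array([(u-c['cx'])/c['fx'],(v-c['cy'])/c['fy'],1])
def px(n,u,v,z):
    o,d=ray(n,u,v);return o+d*(z-o[2])/d[2]
def wray(u,v,o):
    c=cams.camera_info("wrist");H=np.array(c['hand_eye']);d=np.array([u-c['cx'],v-c['cy']]);r=np.hypot(*d);th=r/c['fx']
    dc=np.r_[np.sin(th)*d/max(r,1e-9),np.cos(th)];R=np.array(o['orientation'])
    return np.array(o['tcp_pos'])+R@H[:3,3],R@H[:3,:3]@dc
def wpx(u,v,z,o):
    p,d=wray(u,v,o);return p+d*(z-p[2])/d[2]
def wproj(X,o):
    c=cams.camera_info("wrist");H=np.array(c['hand_eye']);R=np.array(o['orientation'])
    p=H[:3,:3].T@(R.T@(np.array(X)-o['tcp_pos'])-H[:3,3]);th=np.arctan2(np.hypot(p[0],p[1]),p[2])
    return np.array([c['cx'],c['cy']])+c['fx']*th*p[:2]/np.hypot(p[0],p[1])
E
python3 - <<'E'
from h import *
b=cv2.imread("pics/t.png")
cv2.imwrite("pics/c1.png",cv2.resize(b[90:240,205:405],None,fx=4,fy=4,interpolation=cv2.INTER_CUBIC))
for n,u,v,z in[("grip",237,197,.044),("nose",281,197,.01),("ledge",324,160,.045),("button",360,128,.121),("jar",305,218,.065)]:print(n,px("top",u,v,z).round(3))
E
```

```text
grip [0.456 0.275 0.044]
nose [0.445 0.126 0.01 ]
ledge [ 0.548 -0.033  0.045]
button [ 0.62  -0.149  0.121]
jar [0.356 0.063 0.065]
```

View pics/c1.png

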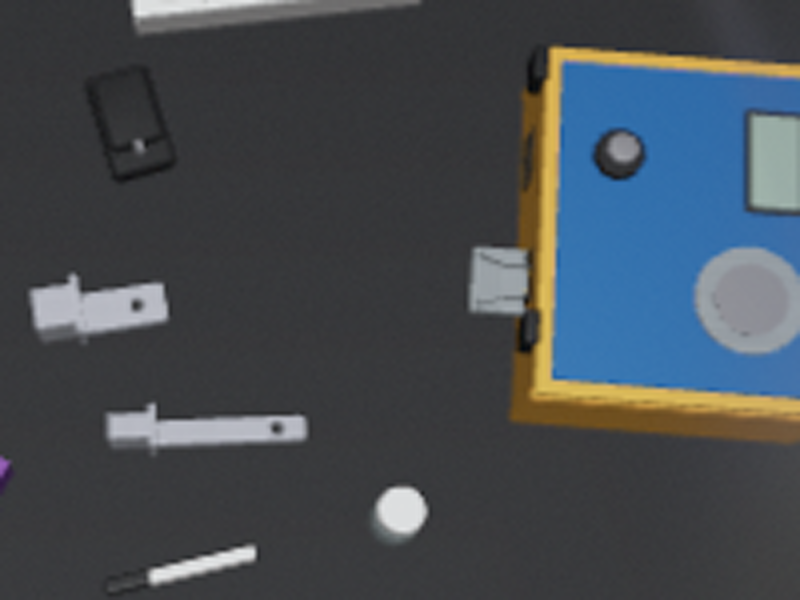

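The crop confirms it: the long narrow carrier spans (107,425) to (306,429) with its nose toward the analyser. The short wide one is above it. I'll go over it with the tool x axis facing +y.

Request:
{"fn": "move_arm", "kwargs": {"commands": [20,-24,0,0,36,-44,0,0,40,-48,0,0,40,-48,0,0,40,-48,0,0,40,-48,0,0,40,-48,0,0,40,-48,0,0,40,-48,0,0,40,-48,0,0,40,-48,0,0,40,-48,0,0], "gripper": 60}}

```text
time_s: 1.6
tcp_pos: [0.4295, 0.158, 0.3037]
orientation: [[0.956, 0.294, 0.0], [0.294, -0.956, -0.0], [-0.0, 0.0, -1.0]]
contact_force: [1.4, -0.7, -0.1]
finger_gap: 0.0601
grip_force: 0.0
```

Request:
{"fn": "move_arm", "kwargs": {"commands": [30,-36,0,0,10,-20,0,-0.1,0,0,0,-0.17,0,0,0,-0.17,0,0,0,-0.17,0,0,0,-0.17,0,0,0,-0.17,0,0,0,-0.17,0,0,0,-0.08,0,0,0,0]}}

```text
time_s: 2.85
tcp_pos: [0.4509, 0.221, 0.3035]
orientation: [[0.074, 0.997, -0.001], [0.997, -0.074, -0.0], [-0.0, -0.001, -1.0]]
contact_force: [-0.2, 0.4, -0.9]
finger_gap: 0.06
grip_force: 0.0
```

```bash
python3 - <<'E'
from h import *
o=ctrl.observe();a=cams.snapshot("wrist");np.save("o1.npy",o,allow_pickle=True)
cv2.imwrite("pics/w1.png",cv2.resize(a[:,:,::-1],None,fx=1.5,fy=1.5))
print(o['time_s'],o['tcp_pos'],np.round(o['orientation'],3).tolist(),np.round(o['qpos'],2))
E
```

```text
2.85 [0.45092237 0.22100961 0.30345042] [[0.074, 0.997, -0.001], [0.997, -0.074, -0.0], [-0.0, -0.001, -1.0]] [ 0.38 -0.01  1.47 -0.    1.69  0.46]
```

View pics/w1.png

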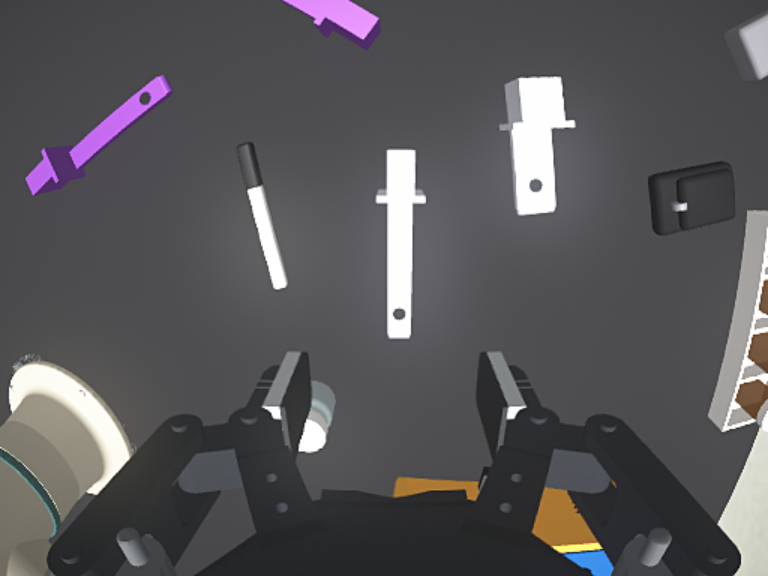

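The wrist view shows the long carrier upright in the image: block top back edge (401,150), plate (401,195), nose (400,338). The jaws are clear of everything.

```bash
python3 - <<'E'
from h import *
o=np.load("o1.npy",allow_pickle=True).item()
f=lambda u,v,z:wpx(u/1.5,v/1.5,z,o)
b=f(401,150,.044);p0=f(401.5,191,.044);pl=f(376,197,.044);pr=f(426,197,.044);n=f(400,338,.008)
for q in(b,p0,pl,pr,n):print(q.round(4))
d=n-b;print(np.degrees(np.arctan2(d[1],d[0])),np.hypot(*d[:2]))
d=d/np.hypot(*d[:2]);g=n-d*.150;print(g,b+d*.017)
a=o['orientation'];print("toolx yaw",np.degrees(np.arctan2(a[1,0],a[0,0])))
# other pts
print("short plate",f(500,127,.044),"jar lid",f(312,437,.065))
# analyser top view
T=lambda u,v,z:px("top",205+u/4,90+v/4,z).round(4)
for k,q in dict(ledgeTL=(473,248,.045),ledgeBL=(471,311,.045),wallTop_in=(527,268,.053),topFL=(552,50,.1),topFR=(535,395,.1),btn=(622,149,.121),collar=(620,155,.112)).items():print(k,T(*q))
E
```

```text
[0.462  0.2926 0.044 ]
[0.4602 0.2622 0.044 ]
[0.4411 0.2591 0.044 ]
[0.478  0.2565 0.044 ]
[0.4503 0.1263 0.008 ]
-94.01170244865008 0.16670601537718047
[0.46079452 0.27594187 0.04039235] [0.46077395 0.27564861 0.04032887]
toolx yaw 85.77163691678605
short plate [0.53618173 0.30636929 0.044     ] jar lid [0.36818981 0.06160015 0.065     ]
ledgeTL [ 0.5767 -0.0344  0.045 ]
ledgeBL [ 0.5217 -0.0241  0.045 ]
wallTop_in [ 0.5514 -0.0752  0.053 ]
topFL [ 0.7245 -0.1153  0.1   ]
topFR [ 0.4322 -0.0525  0.1   ]
btn [ 0.6227 -0.1514  0.121 ]
collar [ 0.621  -0.1518  0.112 ]
```

Request:
{"fn": "move_arm", "kwargs": {"commands": [28,3,20,0,27.4,2.8,45,0,0,0,50,0,0,0,45,0,0,0,30,0,0,0,20,0,0,0,10,0,0,0,4,0,0,0,0,0]}}

```text
time_s: 4.03
tcp_pos: [0.4611, 0.276, 0.0804]
orientation: [[0.073, 0.997, 0.001], [0.997, -0.073, 0.0], [0.0, 0.001, -1.0]]
contact_force: [0.4, 0.8, 1.5]
finger_gap: 0.0598
grip_force: 0.0
```

Request:
{"fn": "move_arm", "kwargs": {"commands": [0,0,0,0,0,0,0,0,0,0,0,0,0,0,0,0,0,0,0,0,0,0,0,0,0,0,0,0,0,0,0,0], "gripper": 5}}

```text
time_s: 5.03
tcp_pos: [0.4612, 0.2761, 0.0806]
orientation: [[0.073, 0.997, 0.001], [0.997, -0.073, 0.001], [0.001, 0.001, -1.0]]
contact_force: [-0.1, -0.2, 6.1]
finger_gap: 0.0191
grip_force: 59.2
```

```bash
python3 - <<'E'
from h import *
o=ctrl.observe();print(o['time_s'],o['finger_gap'],o['grip_force'],o['contact_force'],o['ft_torque'])
E
```

```text
5.025 0.019102546214780473 59.20575171319797 [-0.12502127 -0.19435873  6.08666349] [0.02476404 0.17213952 0.00919147]
```

Gripped at 19 mm with 59 N. Now I'll lift, turn to the slot yaw, and look at the ledge from above, past the carrier.

Request:
{"fn": "move_arm", "kwargs": {"commands": [0,0,-10,0,0,0,-30,0,0,0,-45,0,0,0,-45,0,0,0,-35,0,0,0,-20,0,0,0,-5,0]}}

```text
time_s: 5.9
tcp_pos: [0.461, 0.276, 0.2713]
orientation: [[0.073, 0.997, 0.002], [0.997, -0.073, 0.001], [0.001, 0.002, -1.0]]
contact_force: [-0.1, -0.6, -1.4]
finger_gap: 0.0194
grip_force: 58.7
```

Request:
{"fn": "move_arm", "kwargs": {"commands": [-15,5,0,0,-30,10,0,0,-40,13,0,0,-45,14,0,0,-45,14.5,0,0,-45,14,0,0,-45,14,0,0,-35,12,0,0,-21,7,0,0,-10,3,0,0.06,0,0,0,0.075,0,0,0,0]}}

```text
time_s: 7.4
tcp_pos: [0.5423, -0.0629, 0.2683]
orientation: [[0.207, 0.978, -0.003], [0.978, -0.207, 0.0], [-0.0, -0.003, -1.0]]
contact_force: [-0.9, 0.5, -1.6]
finger_gap: 0.0191
grip_force: 58.6
```

```bash
python3 - <<'E'
from h import *
o=ctrl.observe();a=cams.snapshot("wrist");np.save("o2.npy",o,allow_pickle=True)
cv2.imwrite("pics/w2.png",cv2.resize(a[:,:,::-1],None,fx=1.5,fy=1.5))
print(o['time_s'],o['tcp_pos'],np.round(o['orientation'],3).tolist(),o['contact_force'],o['ft_torque'],o['finger_gap'])
E
```

```text
7.4 [ 0.54227787 -0.06288161  0.26831928] [[0.207, 0.978, -0.003], [0.978, -0.207, 0.0], [-0.0, -0.003, -1.0]] [-0.93563403  0.52338786 -1.61083943] [0.1086679  0.04599148 0.05522106] 0.019119591471552264
```

View pics/w2.png

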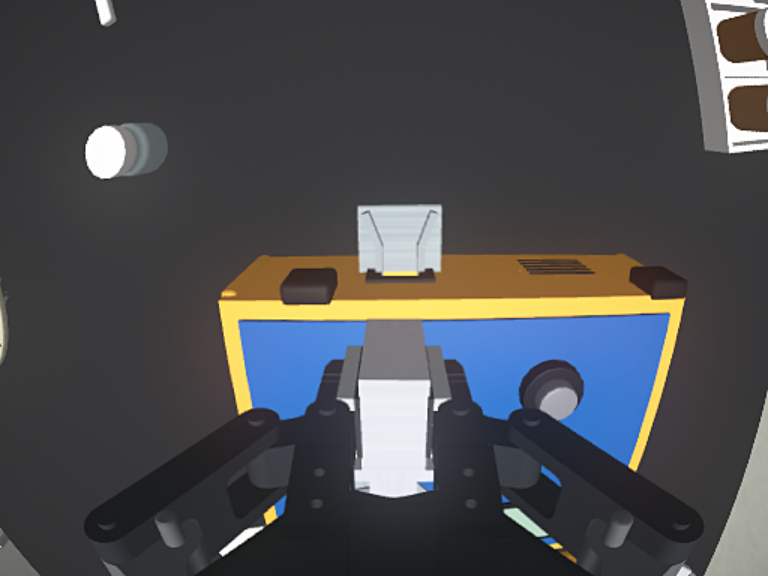

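The view shows the ledge centred at about (400,240), with its outer corners at (358,206) and (442,206). The case's top front edge runs from (222,298) to (684,300), and the button top is at (560,402). The carrier is level and square in the jaws.

```bash
python3 - <<'E'
from h import *
o=np.load("o2.npy",allow_pickle=True).item()
f=lambda u,v,z:wpx(u/1.5,v/1.5,z,o)
P=dict(OL=(358,206,.043),OR=(442,206,.043),ML=(360,271,.045),MR=(440,271,.045),wL=(384,271,.049),wR=(416.5,271,.049),flL=(362,211,.053),flR=(438.5,211,.053),TL=(222,298,.1),TR=(684,300,.1),btn=(560,402,.121),collar=(551,391,.113),blkL=(360,380,o['tcp_pos'][2]-.0585),blkR=(428,380,o['tcp_pos'][2]-.0585))
Q={k:f(*v) for k,v in P.items()}
for k,q in Q.items():print(k,q.round(4))
an=lambda a,b:np.degrees(np.arctan2(*(Q[b]-Q[a])[1::-1]))
for a,b in(("OL","OR"),("ML","MR"),("TL","TR"),("OL","ML"),("OR","MR"),("wL","wR"),("flL","flR")):print(a,b,an(a,b).round(2),np.hypot(*(Q[a]-Q[b])[:2]).round(4))
for a,b in(("OL","OR"),("ML","MR"),("wL","wR"),("flL","flR"),("blkL","blkR")):print("mid",((Q[a]+Q[b])/2).round(4))
R=np.array(o['orientation']);print("tool x yaw",np.degrees(np.arctan2(R[1,0],R[0,0])))
y=Q["TR"]-Q["TL"];y/=np.linalg.norm(y);c=(Q["TR"]+Q["TL"])/2;print("slot from case",c-.04*y)
E
```

```text
OL [ 0.5263 -0.0229  0.043 ]
OR [ 0.5812 -0.0343  0.043 ]
ML [ 0.5177 -0.0668  0.045 ]
MR [ 0.5717 -0.0781  0.045 ]
wL [ 0.5343 -0.0691  0.049 ]
wR [ 0.5558 -0.0736  0.049 ]
flL [ 0.5292 -0.0253  0.053 ]
flR [ 0.5777 -0.0354  0.053 ]
TL [ 0.4397 -0.0503  0.1   ]
TR [ 0.7299 -0.1138  0.1   ]
btn [ 0.6276 -0.1511  0.121 ]
collar [ 0.6244 -0.1471  0.113 ]
blkL [ 0.5322 -0.057   0.2098]
blkR [ 0.5544 -0.0617  0.2098]
OL OR -11.76 0.0561
ML MR -11.83 0.0551
TL TR -12.35 0.2971
OL ML -101.06 0.0448
OR MR -102.32 0.0449
wL wR -11.83 0.022
flL flR -11.76 0.0495
mid [ 0.5538 -0.0286  0.043 ]
mid [ 0.5447 -0.0725  0.045 ]
mid [ 0.545  -0.0713  0.049 ]
mid [ 0.5535 -0.0303  0.053 ]
mid [ 0.5433 -0.0594  0.2098]
tool x yaw 78.06795157563376
slot from case [ 0.54573998 -0.07350019  0.1       ]
```

The tool yaw is already aligned to within 0.1°. I need +4.2 mm across, then to back off 216 mm and descend.

Request:
{"fn": "move_arm", "kwargs": {"commands": [10,2,0,0,25,2.2,0,0,35,0,0,0,40,0,0,0,40,0,0,0,36,0,0,0,20,0,10,0,10,0,30,0,0,0,40,0,0,0,30,0,0,0,20,0,0,0,8,0]}}

```text
time_s: 8.95
tcp_pos: [0.5913, 0.1483, 0.1305]
orientation: [[0.207, 0.978, -0.002], [0.978, -0.207, -0.001], [-0.001, -0.002, -1.0]]
contact_force: [-0.4, -0.3, -0.4]
finger_gap: 0.0193
grip_force: 58.6
```

Request:
{"fn": "move_arm", "kwargs": {"commands": [0,0,2,0,0,0,0,0,0,0,0,0]}}

```text
time_s: 9.32
tcp_pos: [0.5921, 0.1486, 0.131]
orientation: [[0.206, 0.978, 0.002], [0.978, -0.206, 0.0], [0.001, 0.002, -1.0]]
contact_force: [0.0, -0.8, -1.6]
finger_gap: 0.0195
grip_force: 58.6
```

```bash
cat > st.py <<'E'
from h import *
o=ctrl.observe();t=o['tcp_pos'];R=np.array(o['orientation'])
print(o['time_s'],t.round(4),"yaw",np.degrees(np.arctan2(R[1,0],R[0,0])).round(2),"lat err mm",((t[0]*.978-t[1]*.207-.5476)*1e3).round(2),"nose past mouth mm",((-.207*t[0]-.978*t[1]+.150+.041)*1e3).round(1))
print(R.round(4).tolist(),"F",o['contact_force'].round(2),"T",o['ft_torque'].round(3),"axial F",(np.array([-.207,-.978,0])@o['contact_force']).round(2),o['finger_gap'],o['grip_force'])
E
python3 - <<'E'
from st import *
a=cams.snapshot("scene");cv2.imwrite("pics/s2.png",cv2.resize(a[200:300,80:240,::-1],None,fx=5,fy=5,interpolation=cv2.INTER_CUBIC))
E
```

```text
9.325 [0.5921 0.1486 0.131 ] yaw 78.09 lat err mm 0.69 nose past mouth mm -76.8
[[0.2064, 0.9785, 0.0019], [0.9785, -0.2064, 0.0002], [0.0006, 0.0018, -1.0]] F [ 0.03 -0.83 -1.57] T [ 0.105  0.012 -0.021] axial F 0.81 0.01946881458470291 58.602207702097076
```

View pics/s2.png

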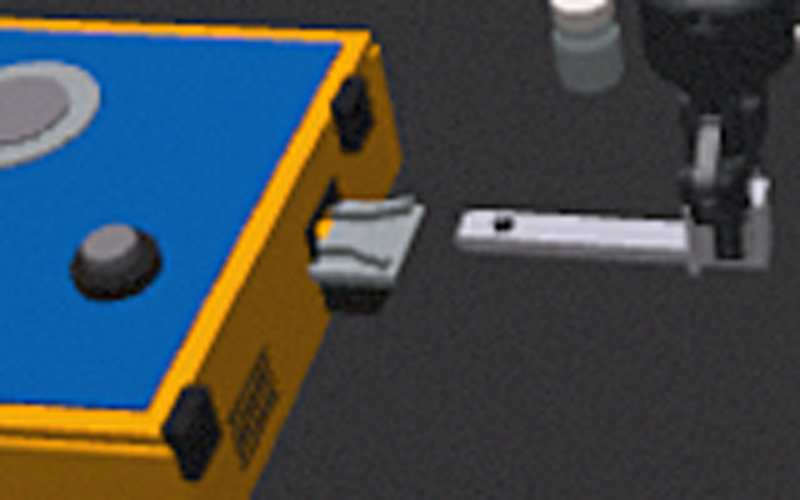

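The nose is clear of the ledge and about level, with its tip at crop (460,230) and the ledge lip at (410,240). I'll check the droop by projection, then lower a little.

```bash
python3 - <<'E'
from st import *
c=cams.camera_info("scene");X=np.array([-.2064,-.9785,0]);Y=np.array([.9785,-.2064,0])
def pj(P):
    q=np.array(c['R'])@P+np.array(c['t']);return [((c['fx']*q[0]/q[2]+c['cx'])-80)*5+2,((c['fy']*q[1]/q[2]+c['cy'])-200)*5+2]
z=t[2]-.0806
for a in(.022,.06,.1,.14):
  for zz in(0,.01):print(a,zz,np.round(pj(t*[1,1,0]+a*X+.01*Y+[0,0,z+zz])))
im=cv2.imread("pics/s2.png",0)
for cx in(490,530,580,630,680):
  col=im[180:290,cx].astype(int);g=np.diff(col);print(cx,180+g.argmax(),180+g.argmin())
E
```

```text
9.375 [0.592  0.1485 0.1308] yaw 78.08 lat err mm 0.64 nose past mouth mm -76.8
[[0.2065, 0.9784, 0.0016], [0.9784, -0.2065, 0.0002], [0.0005, 0.0015, -1.0]] F [ 0.42  0.59 -1.22] T [ 0.079 -0.055  0.048] axial F -0.66 0.01912749250011623 58.60287066818273
0.022 0 [688. 261.]
0.022 0.01 [686. 247.]
0.06 0 [616. 257.]
0.06 0.01 [615. 243.]
0.1 0 [542. 253.]
0.1 0.01 [540. 239.]
0.14 0 [469. 249.]
0.14 0.01 [466. 235.]
490 210 236
530 212 240
580 214 241
630 218 246
680 221 247
```

Request:
{"fn": "move_arm", "kwargs": {"commands": [0,-0.7,0,0,0,0,3,0,0,0,0,0,0,0,0,0]}}

```text
time_s: 9.88
tcp_pos: [0.5909, 0.1486, 0.1268]
orientation: [[0.206, 0.978, -0.0], [0.978, -0.206, -0.0], [-0.0, -0.0, -1.0]]
contact_force: [0.5, -0.4, -1.9]
finger_gap: 0.0191
grip_force: 58.6
```

Level and about 1.2 mm above the floor line. Advancing over the ledge.

Request:
{"fn": "move_arm", "kwargs": {"commands": [-3,0.2,0,0,-5,0,0,0,-5,0,0,0,-5,0,0,0,-5,0,0,0,-5,0,0,0,-5,0,0,0,-5,0,0,0,-4,0,0,0,-3,0,0,0,0,0,0,0]}}

```text
time_s: 11.25
tcp_pos: [0.5818, 0.1044, 0.1269]
orientation: [[0.207, 0.978, 0.0], [0.978, -0.207, -0.0], [-0.0, 0.0, -1.0]]
contact_force: [-0.0, -0.2, -0.8]
finger_gap: 0.0194
grip_force: 58.6
```

```bash
python3 -c "import st"
```

```text
11.25 [0.5818 0.1044 0.1269] yaw 78.07 lat err mm -0.17 nose past mouth mm -31.5
[[0.2067, 0.9784, 0.0], [0.9784, -0.2067, -0.0001], [-0.0, 0.0001, -1.0]] F [-0.03 -0.24 -0.76] T [0.09  0.037 0.017] axial F 0.24 0.019382568202348332 58.602788911230164
```

Request:
{"fn": "move_arm", "kwargs": {"commands": [-2,0.2,0,0,-3,0,0,0,-3,0,0,0,-3,0,0,0,-3,0,0,0,-3,0,0,0,-3,0,0,0,-3,0,0,0,-2,0,0,0,-1.2,0,0,0,-1.2,0,0,0]}}

```text
time_s: 12.62
tcp_pos: [0.5764, 0.0776, 0.1269]
orientation: [[0.206, 0.978, 0.0], [0.978, -0.206, -0.0], [-0.0, 0.0, -1.0]]
contact_force: [-0.4, -0.2, -2.2]
finger_gap: 0.0193
grip_force: 58.6
```

```bash
python3 -c "import st"
```

```text
12.625 [0.5764 0.0776 0.1269] yaw 78.08 lat err mm 0.03 nose past mouth mm -4.2
[[0.2065, 0.9784, 0.0001], [0.9784, -0.2065, -0.0001], [-0.0, 0.0001, -1.0]] F [-0.36 -0.18 -2.21] T [ 0.069  0.002 -0.009] axial F 0.25 0.01930749758593713 58.602528608826105
```

Request:
{"fn": "move_arm", "kwargs": {"commands": [-1.25,0,0,0,-1.25,0,0,0,-1.25,0,0,0,-1.25,0,0,0,-1.25,0,0,0,-1.25,0,0,0,-1.25,0,0,0,-1.25,0,0,0,-1.25,0,0,0,-1.25,0,0,0,-1.25,0,0,0,-1.25,0,0,0]}}

```text
time_s: 14.12
tcp_pos: [0.5733, 0.0629, 0.1269]
orientation: [[0.206, 0.978, -0.0], [0.978, -0.206, -0.0], [-0.0, 0.0, -1.0]]
contact_force: [0.3, 0.3, -0.7]
finger_gap: 0.0196
grip_force: 58.6
```

```bash
python3 -c "import st"
```

```text
14.125 [0.5733 0.0629 0.1269] yaw 78.08 lat err mm 0.03 nose past mouth mm 10.8
[[0.2065, 0.9785, -0.0], [0.9785, -0.2065, -0.0001], [-0.0001, 0.0, -1.0]] F [ 0.27  0.26 -0.69] T [ 0.092  0.017 -0.05 ] axial F -0.31 0.019641612811700945 58.602465700460016
```

Entered cleanly, 11 mm in with no contact force.

Request:
{"fn": "move_arm", "kwargs": {"commands": [-1.25,0,0,0,-1.25,0,0,0,-1.25,0,0,0,-1.25,0,0,0,-1.25,0,0,0,-1.25,0,0,0,-1.25,0,0,0,-1.25,0,0,0,-1.25,0,0,0,-1.25,0,0,0,-1.25,0,0,0,-1.25,0,0,0]}}

```text
time_s: 15.62
tcp_pos: [0.5702, 0.0482, 0.1269]
orientation: [[0.206, 0.978, 0.0], [0.978, -0.206, -0.0], [-0.0, 0.0, -1.0]]
contact_force: [-0.5, -0.2, -1.0]
finger_gap: 0.0194
grip_force: 58.6
```

Request:
{"fn": "move_arm", "kwargs": {"commands": [-1.25,0,0,0,-1.25,0,0,0,-1.25,0,0,0,-1.25,0,0,0,-1.25,0,0,0,-1.25,0,0,0,-1.25,0,0,0,-1.25,0,0,0,-1.25,0,0,0,-1.25,0,0,0,-1.25,0,0,0,-1.25,0,0,0]}}

```text
time_s: 17.12
tcp_pos: [0.5671, 0.0336, 0.1269]
orientation: [[0.206, 0.978, 0.0], [0.978, -0.206, -0.0], [-0.0, 0.0, -1.0]]
contact_force: [0.8, 0.7, -1.9]
finger_gap: 0.0193
grip_force: 58.6
```

```bash
python3 -c "import st"
```

```text
17.125 [0.5671 0.0336 0.1269] yaw 78.09 lat err mm 0.05 nose past mouth mm 40.8
[[0.2065, 0.9785, 0.0], [0.9785, -0.2065, -0.0001], [-0.0001, 0.0, -1.0]] F [ 0.75  0.69 -1.95] T [ 0.055 -0.053 -0.021] axial F -0.83 0.01930671177838355 58.602972292319464
```

From here on, small steps with a force check after each.

Request:
{"fn": "move_arm", "kwargs": {"commands": [-0.5,0,0,0,-0.5,0,0,0,-0.5,0,0,0,0,0,0,0]}}

```text
time_s: 17.62
tcp_pos: [0.5668, 0.0322, 0.1269]
orientation: [[0.207, 0.978, 0.0], [0.978, -0.207, -0.0], [-0.0, 0.0, -1.0]]
contact_force: [0.3, 0.5, -0.7]
finger_gap: 0.0195
grip_force: 58.6
```

Request:
{"fn": "move_arm", "kwargs": {"commands": [-0.5,0,0,0,-0.5,0,0,0,-0.5,0,0,0,0,0,0,0]}}

```text
time_s: 18.12
tcp_pos: [0.5665, 0.0307, 0.1269]
orientation: [[0.207, 0.978, 0.0], [0.978, -0.207, -0.0], [-0.0, 0.0, -1.0]]
contact_force: [-0.1, -0.4, -0.8]
finger_gap: 0.0197
grip_force: 58.6
```

Request:
{"fn": "move_arm", "kwargs": {"commands": [-0.5,0,0,0,-0.5,0,0,0,-0.5,0,0,0,0,0,0,0]}}

```text
time_s: 18.62
tcp_pos: [0.5662, 0.0292, 0.1269]
orientation: [[0.207, 0.978, 0.0], [0.978, -0.207, -0.0], [-0.0, 0.0, -1.0]]
contact_force: [0.9, 0.1, -1.2]
finger_gap: 0.0194
grip_force: 58.6
```

Request:
{"fn": "move_arm", "kwargs": {"commands": [-0.5,0,0,0,-0.5,0,0,0,-0.5,0,0,0,0,0,0,0]}}

```text
time_s: 19.12
tcp_pos: [0.5659, 0.0277, 0.1269]
orientation: [[0.207, 0.978, 0.0], [0.978, -0.207, -0.0], [-0.0, 0.0, -1.0]]
contact_force: [0.0, -0.0, -1.1]
finger_gap: 0.0193
grip_force: 58.6
```

Request:
{"fn": "move_arm", "kwargs": {"commands": [-0.5,0,0,0,-0.5,0,0,0,-0.5,0,0,0,0,0,0,0]}}

```text
time_s: 19.62
tcp_pos: [0.5656, 0.0264, 0.1269]
orientation: [[0.206, 0.978, 0.0], [0.978, -0.206, 0.0], [0.0, 0.0, -1.0]]
contact_force: [0.3, 0.5, -0.9]
finger_gap: 0.0193
grip_force: 58.6
```

Request:
{"fn": "move_arm", "kwargs": {"commands": [-0.5,0,0,0,-0.5,0,0,0,0,0,0,0]}}

```text
time_s: 20.0
tcp_pos: [0.5655, 0.0262, 0.1272]
orientation: [[0.206, 0.979, 0.001], [0.979, -0.206, 0.002], [0.002, 0.0, -1.0]]
contact_force: [0.6, 5.9, -0.5]
finger_gap: 0.0193
grip_force: 58.8
```

Request:
{"fn": "move_arm", "kwargs": {"commands": [-0.3,0,0,0,-0.3,0,0,0,0,0,0,0]}}

```text
time_s: 20.38
tcp_pos: [0.5655, 0.0261, 0.1273]
orientation: [[0.206, 0.979, 0.001], [0.979, -0.206, 0.002], [0.003, 0.001, -1.0]]
contact_force: [0.3, 8.5, -0.2]
finger_gap: 0.0192
grip_force: 58.9
```

```bash
python3 -c "import st"
```

```text
20.375 [0.5655 0.0261 0.1273] yaw 78.13 lat err mm 0.05 nose past mouth mm 48.5
[[0.2058, 0.9786, 0.0011], [0.9786, -0.2058, 0.0025], [0.0026, 0.0006, -1.0]] F [ 0.26  8.52 -0.21] T [ 1.335 -0.113 -0.086] axial F -8.39 0.019185996268376738 58.889786071449635
```

Firm stop: 8.4 N and the tool has stalled at about 48 mm in. I'll ease the push, lower onto the floor, and release.

Request:
{"fn": "move_arm", "kwargs": {"commands": [0.4,0,0.4,0,0.1,0,0.4,0,0,0,0.4,0,0,0,0,0]}}

```text
time_s: 20.88
tcp_pos: [0.5656, 0.0262, 0.1263]
orientation: [[0.206, 0.979, 0.001], [0.979, -0.206, 0.001], [0.002, 0.001, -1.0]]
contact_force: [0.3, 6.7, 0.8]
finger_gap: 0.0195
grip_force: 59.0
```

```bash
python3 -c "import st"
```

```text
20.875 [0.5656 0.0262 0.1263] yaw 78.12 lat err mm 0.18 nose past mouth mm 48.3
[[0.2059, 0.9786, 0.0013], [0.9786, -0.2059, 0.0015], [0.0017, 0.001, -1.0]] F [0.31 6.65 0.83] T [ 0.869 -0.059 -0.055] axial F -6.57 0.01948202537708006 58.97796478442615
```

Request:
{"fn": "move_arm", "kwargs": {"commands": [0.3,0,0.4,0,0,0,0.4,0,0,0,0,0]}}

```text
time_s: 21.25
tcp_pos: [0.5658, 0.0262, 0.1256]
orientation: [[0.206, 0.979, 0.001], [0.979, -0.206, 0.001], [0.001, 0.001, -1.0]]
contact_force: [1.0, 5.4, 1.1]
finger_gap: 0.0193
grip_force: 59.2
```

Request:
{"fn": "move_arm", "kwargs": {"commands": [0,0,0,0,0,0,0,0,0,0,0,0,0,0,0,0,0,0,0,0], "gripper": 50}}

```text
time_s: 21.88
tcp_pos: [0.5654, 0.0254, 0.1249]
orientation: [[0.207, 0.978, -0.0], [0.978, -0.207, -0.0], [-0.0, 0.0, -1.0]]
contact_force: [-0.1, -0.4, 0.1]
finger_gap: 0.0502
grip_force: 0.0
```

```bash
python3 - <<'E'
from st import *
a=cams.snapshot("scene");cv2.imwrite("pics/s3.png",cv2.resize(a[200:300,80:240,::-1],None,fx=5,fy=5,interpolation=cv2.INTER_CUBIC))
E
```

```text
21.875 [0.5654 0.0254 0.1249] yaw 78.08 lat err mm 0.07 nose past mouth mm 49.1
[[0.2066, 0.9784, -0.0], [0.9784, -0.2066, -0.0002], [-0.0002, 0.0, -1.0]] F [-0.13 -0.45  0.06] T [ 0.016  0.05  -0.03 ] axial F 0.46 0.050151864999346714 0.0
```

View pics/s3.png

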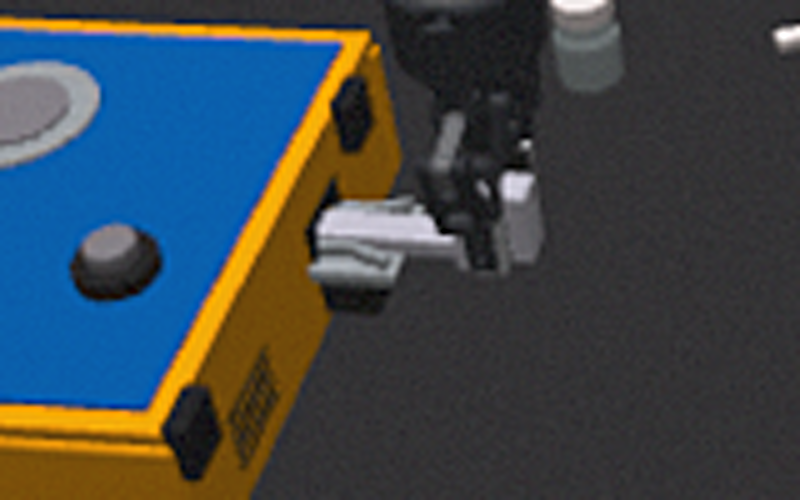

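The carrier sits level on the ledge in the slot (nose part hidden, ledge at (350,260)) and the fingers are free of it. Now up, close the gripper, and go toward the button.

Request:
{"fn": "move_arm", "kwargs": {"commands": [0,0,-8,0,0,0,-20,0,0,0,-35,0,0,0,-40,0,0,0,-30,0,0,0,-12,0]}}

```text
time_s: 22.68
tcp_pos: [0.5658, 0.0255, 0.2726]
orientation: [[0.206, 0.978, 0.004], [0.978, -0.206, -0.0], [0.001, 0.004, -1.0]]
contact_force: [0.5, -0.3, -0.9]
finger_gap: 0.05
grip_force: 0.0
```

Request:
{"fn": "move_arm", "kwargs": {"commands": [-12,11,0,0,-22,21,0,0,-26,25,0,0,-22,22,0,0,-12,11,0,0,-6,5,0,0,0,0,0,0,0,0,0,0], "gripper": 0}}

```text
time_s: 23.68
tcp_pos: [0.6375, -0.0912, 0.27]
orientation: [[0.206, 0.979, 0.0], [0.979, -0.206, 0.0], [0.0, 0.0, -1.0]]
contact_force: [-0.4, 0.1, -0.5]
finger_gap: 0.0004
grip_force: 0.0
```

```bash
python3 - <<'E'
from st import *
a=cams.snapshot("wrist");np.save("o3.npy",o,allow_pickle=True)
cv2.imwrite("pics/w3.png",cv2.resize(a[:,:,::-1],None,fx=1.5,fy=1.5))
E
```

```text
23.675 [ 0.6375 -0.0912  0.27  ] yaw 78.13 lat err mm 94.75 nose past mouth mm 148.2
[[0.2056, 0.9786, 0.0001], [0.9786, -0.2056, 0.0001], [0.0001, 0.0001, -1.0]] F [-0.43  0.09 -0.45] T [0.033 0.004 0.025] axial F -0.0 0.00035344122328805446 0.0
```

View pics/w3.png

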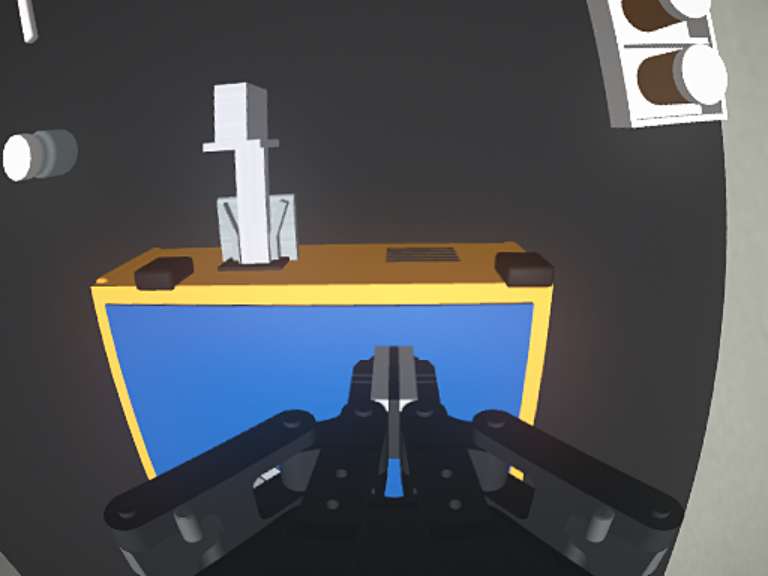

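The carrier stays home in the slot (block (232,110), bar into the mouth at (255,262)), and the button is hidden behind the fingers. The two earlier views agree on it: go −61 in x and +2.3 in y from here.

Request:
{"fn": "move_arm", "kwargs": {"commands": [-15,1,0,0,-26,1.3,0,0,-15,0,10,0,-5,0,20,0,0,0,20,0,0,0,12,0,0,0,5,0,0,0,0,0]}}

```text
time_s: 24.72
tcp_pos: [0.6275, -0.1517, 0.2028]
orientation: [[0.206, 0.979, -0.0], [0.979, -0.206, -0.0], [-0.0, -0.0, -1.0]]
contact_force: [0.3, -0.4, 0.6]
finger_gap: 0.0005
grip_force: 0.0
```

```bash
python3 - <<'E'
from st import *
print("btn err lat, ax",(t[0]*.978-t[1]*.207-.6447)*1e3,(-.207*t[0]-.978*t[1]-.0182)*1e3)
a=cams.snapshot("scene");cv2.imwrite("pics/s4.png",cv2.resize(a[180:300,40:200,::-1],None,fx=5,fy=5,interpolation=cv2.INTER_CUBIC))
E
```

```text
24.725 [ 0.6275 -0.1517  0.2028] yaw 78.11 lat err mm 97.47 nose past mouth mm 209.5
[[0.206, 0.9786, -0.0], [0.9786, -0.206, -0.0001], [-0.0001, -0.0, -1.0]] F [ 0.27 -0.43  0.56] T [-0.012  0.031  0.027] axial F 0.36 0.0005446565047572512 0.0
btn err lat, ax 0.3660660317771347 0.301571529618537
```

View pics/s4.png

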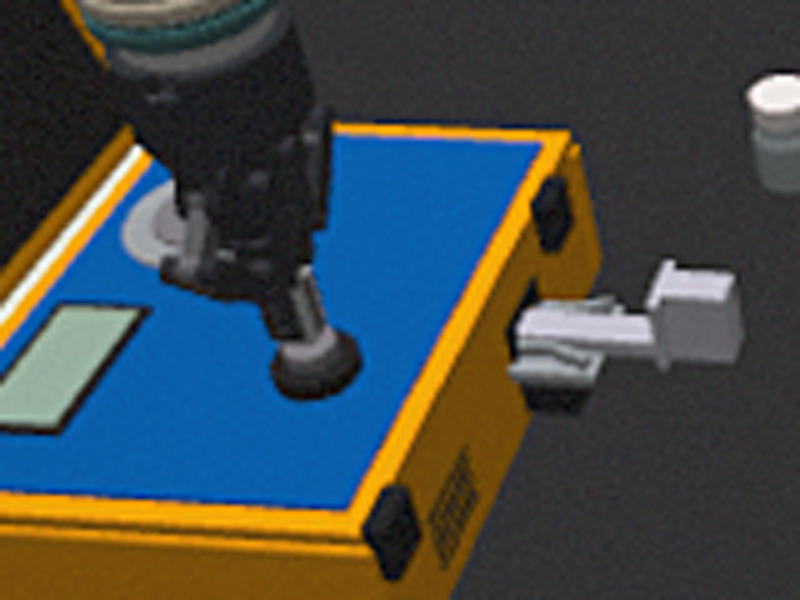

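The fingertips are right over the button, at (310,340). Pressing.

Request:
{"fn": "move_arm", "kwargs": {"commands": [0,0,4,0,0,0,3,0,0,0,2,0,0,0,1.5,0,0,0,1.5,0,0,0,1.5,0,0,0,0,0]}}

```text
time_s: 25.65
tcp_pos: [0.6276, -0.1521, 0.1916]
orientation: [[0.206, 0.978, 0.002], [0.978, -0.206, -0.001], [-0.0, 0.002, -1.0]]
contact_force: [-3.8, 1.3, 11.9]
finger_gap: 0.0001
grip_force: 5.7
```

Request:
{"fn": "move_arm", "kwargs": {"commands": [0,0,1,0,0,0,1,0,0,0,0,0]}}

```text
time_s: 26.02
tcp_pos: [0.6276, -0.1521, 0.1914]
orientation: [[0.206, 0.978, 0.003], [0.978, -0.206, -0.001], [-0.0, 0.003, -1.0]]
contact_force: [-8.2, 2.4, 19.5]
finger_gap: -0.0001
grip_force: 9.6
```

```bash
python3 - <<'E'
from st import *
a=cams.snapshot("scene");cv2.imwrite("pics/s5.png",cv2.resize(a[225:275,75:135,::-1],None,fx=12,fy=12,interpolation=cv2.INTER_CUBIC))
E
```

```text
26.025 [ 0.6276 -0.1521  0.1914] yaw 78.09 lat err mm 97.69 nose past mouth mm 209.8
[[0.2064, 0.9785, 0.003], [0.9785, -0.2064, -0.001], [-0.0004, 0.0031, -1.0]] F [-8.22  2.36 19.47] T [ 0.464  1.319 -0.029] axial F -0.61 -0.00012682456188543742 9.562858239223715
```

View pics/s5.png

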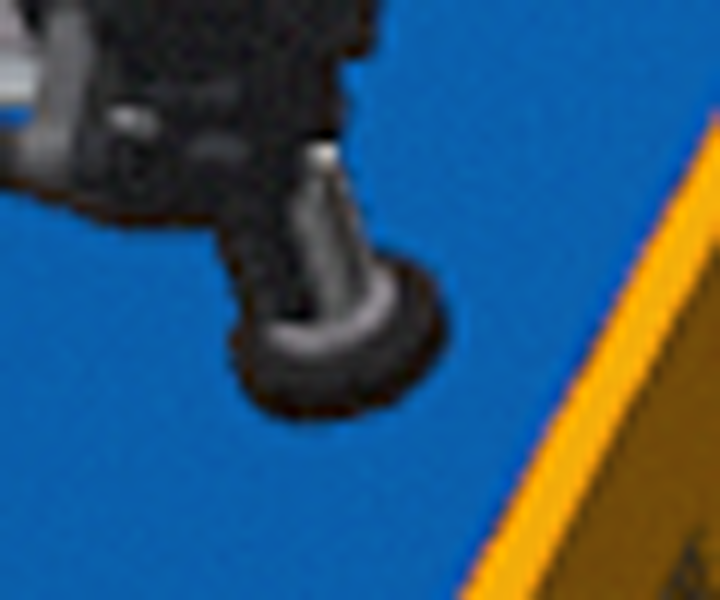

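It's firm at TCP z .1914, with the fingertips on the button at (330,310). I need to know whether that is full travel, so I'll back off and log force against height.

Request:
{"fn": "move_arm", "kwargs": {"commands": [0,0,-6,0,0,0,-5,0,0,0,0,0]}}

```text
time_s: 26.45
tcp_pos: [0.6272, -0.1521, 0.1979]
orientation: [[0.207, 0.978, -0.001], [0.978, -0.207, 0.0], [-0.0, -0.001, -1.0]]
contact_force: [-1.2, -0.2, -1.1]
finger_gap: -0.0
grip_force: 0.0
```

Request:
{"fn": "move_arm", "kwargs": {"commands": [0,0,1.5,0,0,0,0,0]}}

```text
time_s: 26.7
tcp_pos: [0.6272, -0.1521, 0.1964]
orientation: [[0.207, 0.978, -0.001], [0.978, -0.207, 0.0], [-0.0, -0.001, -1.0]]
contact_force: [-0.5, -0.9, 2.4]
finger_gap: 0.0003
grip_force: 1.0
```

Request:
{"fn": "move_arm", "kwargs": {"commands": [0,0,1.5,0,0,0,0,0]}}

```text
time_s: 26.95
tcp_pos: [0.6272, -0.1521, 0.1953]
orientation: [[0.207, 0.978, -0.001], [0.978, -0.207, -0.0], [-0.0, -0.001, -1.0]]
contact_force: [-1.7, -0.1, 2.8]
finger_gap: -0.0
grip_force: 1.4
```

Request:
{"fn": "move_arm", "kwargs": {"commands": [0,0,1.5,0,0,0,0,0]}}

```text
time_s: 27.2
tcp_pos: [0.6273, -0.1521, 0.1939]
orientation: [[0.207, 0.978, -0.0], [0.978, -0.207, -0.0], [-0.0, -0.0, -1.0]]
contact_force: [-3.3, 0.6, 3.8]
finger_gap: -0.0
grip_force: 1.7
```

Request:
{"fn": "move_arm", "kwargs": {"commands": [0,0,1.5,0,0,0,0,0]}}

```text
time_s: 27.45
tcp_pos: [0.6273, -0.1521, 0.1925]
orientation: [[0.207, 0.978, 0.0], [0.978, -0.207, -0.0], [-0.0, 0.0, -1.0]]
contact_force: [-2.7, -0.2, 4.5]
finger_gap: 0.0003
grip_force: 2.2
```

The spring ramp runs from about .1975 to .1915, i.e. about 6 mm and 5 N at the end, so the hard contact was the bottom. I'll press to the bottom once more and come away.

Request:
{"fn": "move_arm", "kwargs": {"commands": [0,0,1.5,0,0,0,1.2,0,0,0,0,0,0,0,0,0]}}

```text
time_s: 27.95
tcp_pos: [0.6274, -0.1521, 0.1916]
orientation: [[0.206, 0.978, 0.001], [0.978, -0.206, -0.001], [-0.0, 0.001, -1.0]]
contact_force: [-7.5, 0.7, 12.1]
finger_gap: 0.0
grip_force: 6.0
```

Request:
{"fn": "move_arm", "kwargs": {"commands": [0,0,-4,0,0,0,-10,0,0,0,-25,0,0,0,-35,0,0,0,-30,0,0,0,-15,0,0,0,-5,0,0,0,0,0,0,0,0,0]}}

```text
time_s: 29.08
tcp_pos: [0.6272, -0.152, 0.3121]
orientation: [[0.207, 0.978, -0.002], [0.978, -0.207, 0.001], [0.0, -0.002, -1.0]]
contact_force: [0.5, -0.6, 0.8]
finger_gap: -0.0003
grip_force: 0.0
```

```bash
python3 - <<'E'
from st import *
a=cams.snapshot("scene").astype(int)
b=cv2.imread("pics/s4.png")[:,:,::-1].astype(int)
c=cv2.resize(a[180:300,40:200].astype(np.uint8),None,fx=5,fy=5,interpolation=cv2.INTER_CUBIC).astype(int)
print("carrier region change",np.abs(c-b)[250:420,500:760].mean())
print(ctrl.finish_job())
E
```

```text
29.075 [ 0.6272 -0.152   0.3121] yaw 78.08 lat err mm 97.24 nose past mouth mm 209.9
[[0.2065, 0.9784, -0.0023], [0.9784, -0.2065, 0.0006], [0.0001, -0.0024, -1.0]] F [ 0.46 -0.61  0.81] T [ 0.006  0.035 -0.016] axial F 0.5 -0.00033441989397732606 0.0
carrier region change 1.9608144796380091
the job is handed in; nothing more can be done
None
```

The long carrier is home against the hidden stop, about 48 mm in, with a peak reading of about 8.5 N, and it was let go level. The start button was then pressed to the bottom of its travel twice, because I checked the first press. The arm came away and the job was handed in at about 29 s; the verdict was not shown.

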